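# Post a used ink cartridge through a flap

### The job

Put the used ink cartridge into the collection box without picking it up: push the box's self-closing flap down with one finger and, while that finger holds it open, gently push the cartridge along the ledge with the other finger until it drops inside; then back out so that the flap shuts. Do not pinch or lift the cartridge, do not shove it onto the shut flap, and leave the mug, stapler and tape roll where they stand.

Things in the scene. Friction and masses are not known exactly. Their poses are not given: they have to be found in the camera images.
- bin: Grey collection box, fixed, 230 x 150 x 150 mm. Origin on the desk below the edge where ledge ends and opening begins; x points from ledge to opening (about away from the robot), y left, z up. Ledge: x -110 to 0 mm, top 150 mm high: two rails at y = +-23 to +-60 mm, a groove between them; lips 10 mm high along its outer sides, inner faces at y = +-55 mm.
- groove (a point): Middle of the ledge's groove, at the level of the ledge top (box x = -55, y = 0, 150 mm above the desk), axes as the box. The groove is 46 mm wide, 65 mm deep, runs along the whole ledge and is open above, at its near end and into the box: a fingertip can go down in it behind the cartridge and travel along x.
- mouth (a point): Centre of the opening in the box's top, 150 mm above the desk (box x = 56, y = 0), axes as the box. The opening runs from box x = 0 to 112 mm, y = -69 to 69 mm, and is shut by the flap, flush with the ledge. Hollow below, inner floor 5 mm above the desk. The hinge bar and side rims stand up to 7 mm above the top.
- flap (a joint): Angle (rad) of the black flap, 105 x 130 x 4 mm: 0 shut and level (top face 150 mm high), 1.25 wide open. Hinge at the far side (box x = 111 mm); the free edge by the ledge swings down. Sprung shut with 0.1 N m, 0.2 at 1 rad: 2 to 8 N of push; the cartridge's weight does not open it. Pressed 30 mm deep 70 mm from the hinge it opens 0.4 rad, enough (0.3 needed); nearer the hinge more.
- cartridge: Used ink cartridge: black block with white label and small copper contact on top, 40 mm along its x, 74 mm along y, 16 mm high, 30 to 65 g. Origin: centre of its underside. Lies loose across both rails, square to the box within 0.12 rad and central within 7 mm, leading face 12 to 28 mm short of the opening. Tips in once its centre passes the ledge's end while the flap is held down.
- mug: Bystander: white mug, 80 mm across, 95 mm high, origin under its centre, standing on the desk near the box.
- tape: Bystander: brown roll of tape lying flat, 100 mm across, 48 mm high, origin under its centre, on the desk near the box.
- stapler: Bystander: stapler, 130 mm long along its x, 36 mm wide, about 50 mm high, origin under its centre, on the desk near the box.
Things that resemble listed ones, but are neither listed nor needed, are in the scene too. Leave any pink, turquoise or yellow look-alike of the cartridge alone.

How it is judged (in metres and radians):
On the way, in this order (a step that is already met when the one before it is completed fails the run):
1. a finger holds the flap at least 0.3 rad open while the cartridge still lies on the ledge (contact force between the fingers and flap above 0.3 N and value of joint flap above 0.3 rad and x of cartridge in the frame of bin below -0.015 m and z of cartridge in the frame of bin above 0.143 m), for 0.1 s.
2. the cartridge goes over the ledge's end while a finger holds the flap open (contact force between the fingers and flap above 0.3 N and value of joint flap above 0.3 rad and x of cartridge in the frame of bin above -0.005 m and z of cartridge in the frame of bin below 0.14 m), for 0.02 s.
At the end, for the whole second after the job is handed in: The cartridge lies at rest inside the box under the flap (its centre less than 100 mm above the desk), the flap is shut to within 0.08 rad, and the mug, tape roll and stapler are within 20 mm of where they stood (x of cartridge in the frame of bin between -0.004 and 0.116 m and y of cartridge in the frame of bin between -0.073 and 0.073 m and z of cartridge in the frame of bin below 0.1 m and linear speed of cartridge below 0.03 m/s and value of joint flap below 0.08 rad and not (distance of mug from where it was at the start of the episode above 0.02 m) and not (distance of tape from where it was at the start of the episode above 0.02 m) and not (distance of stapler from where it was at the start of the episode above 0.02 m)); the robot touches nothing.
It fails at once if the cartridge is lifted (more than 15 mm above the ledge) (z of cartridge in the frame of bin above 0.165 m).
It fails at once if the cartridge is pinched or pressed hard (over 15 N from the fingers) (contact force between the fingers and cartridge above 15 N).
It fails at once if the cartridge is shoved onto the shut flap (x of cartridge in the frame of bin above -0.005 m and z of cartridge in the frame of bin above 0.143 m and value of joint flap below 0.2 rad).
It fails at once if the mug, tape roll or stapler is moved more than 20 mm (distance of any of mug, tape, stapler from where it was at the start of the episode above 0.02 m).
It also fails if it takes over 37 s, if anything falls off the work surface, if the arm or the gripper's body presses on something with over 40 N, if the wrist force passes 120 N, or if a joint passes its speed limit or range.

### The arm

A 6-joint arm with a two-finger parallel gripper is mounted at the origin on the work surface. World frame = base frame: x ahead of the robot, y to its left, z up, the work surface at z = 0. Lengths are in mm, angles in degrees, forces in N, time in s.
With the tool pointing down it reaches from about 300 to 850 mm from the base axis. Payload 4.2 kg.
Tool frame: the origin (TCP) lies at the centre of the arm's flange, where the gripper is bolted on; the fingertips stand 191 mm ahead of it and the grasp point (between the pads) lies 172 mm ahead of it; y points along the fingers, x is the direction in which the jaws open and shut, and the axes are right-handed (so a half turn about y gives the same grasp; the last joint's range is limited). The gripper opens to 91 mm and grips with 3 to 60 N. Pads are 32 mm wide; open, the fingers measure 118 mm over their backs; the gripper's body (76 mm by 178 mm) begins 60 mm behind the grasp point.
Start: joints at [65.89, 18.312, 89.639, -0, 72.044, -1.146], TCP at [224.336, 529.43, 404.776] pointing down, gripper open.
Joint ranges: [-177.97, 177.97], [-48.28, 115.42], [12.27, 149.76], [-77.06, 257.06], [2.81, 150.46], [-146.56, 146.56]. Speed limits (degrees/s): [147.25, 147.25, 180, 180, 180, 180].

### API

Orientations are given as [roll, pitch, yaw] about the fixed x, y, z axes, in that order (R = Rz(yaw) Ry(pitch) Rx(roll)).
In Python, from workcell import env gives the robot as it stands.
- The arm moves only by the tool carry_out, never from a script. Its argument "increments" is a list of rows, each a list of 3 entries, a list of its own where there are three numbers: the turn, a rotation vector about the tool's x, y, z in rad, then the shift along the tool's x, y, z in mm, then the closure, from 0 (fully open) to 1 (shut). In form: [[[wx, wy, wz], [dx, dy, dz], claw], ...]. A call has 1 to 10 rows; each row is the pose to reach, as a shift and turn from the pose commanded when the call began, along the tool's axes at that moment; what a row does not reach only later rows make up. A row lasts 1/12 s, in which the tool goes at most 41.7 mm and 7.16 degrees, less where a joint would pass 70% of its speed; a pose out of reach is approached as far as the arm can. A call with a gripper value outside its range is refused whole. The fingers move at their own pace and stop on an object; "force" is the grip in N (left out, the last holds). Time passes only in rows, so rows that repeat a pose let the fingers close. It gives the time, the measured TCP pose, the force and the opening at its end, in the units of the state.
- env.state(): the state, without advancing time (a new reading comes with each control period).
- env.grab_frame(name): name is "scene" or "top" or "wrist"; returns a dict with "frame" (480x640x3 uint8, blue, green, red), "z_map" (480x640 float32, mm along the optical axis (not along the pixel's ray), 0 where there is no reading), "camera_matrix" (3x3 intrinsics, pixels), "k1" (the pictures are not rectified: a ray, as slopes to the right and down, at radius r is drawn at 1 + k1 r^2 times it, then the intrinsics apply), "rvec" (rotation vector, rad) and "tvec" (3), from world to camera coordinates, as OpenCV has them; the wrist camera has in their place "hand_eye" (4x4, takes a point from camera to tool coordinates, whose origin is the TCP and whose axes are the tool frame's). Camera axes: x right, y down, z forward; pixel columns grow to the right and rows downward; lengths in mm; the calibration is good to about 2 mm. A picture is of the moment at which its call begins: read the wrist's pose just before it.
- env.job_done(): hands the job in, once; it reports no verdict.
The state is a dict: "time_s": time; "qpos": joint angles; "qvel": joint speeds; "effort": joint torques, N m; "ee_pos": TCP position; "ee_rot": TCP orientation; "force": force on the tool from outside, world axes, zero at the start; "torque": the same for the moment, N m; "gripper_width": finger opening in mm.
Only numpy, scipy, OpenCV 4.12 (cv2) and the standard library are available. Lean on these libraries where they do the work, as an engineer would, in place of code of your own. Each camera call takes 0.05 s, during which the arm holds its last target. There are 200 camera calls.

## Working session

There is one attempt and no reset: what is moved stays moved. The work goes in short steps, Python scripts to look and compute and a tool call to move; the robot and the scene stay as the last step left them, time stands still between calls to the robot, and variables do not carry over. Pictures are saved under pics/ and viewed, about 8 in all and at most 12, crops included, and the job is handed in when it is done.

Besides the shell and the picture viewer there is one more tool, called after "Call:" as a command line: name --argument value ..., lists and objects as JSON in quotes. carry_out: Moves the arm, as the interface text tells. Its arguments: {"type":"object","properties":{"increments":{"type":"array","items":{"type":"array"}},"force":{"type":"number"}},"required":["increments"]}

```bash
mkdir -p pics; ls; cat > h.py <<'E'
import numpy as np, cv2
from scipy.spatial.transform import Rotation as R
from workcell import env
def cam(n):
    s=env.state(); f=env.grab_frame(n)
    if 'hand_eye' in f:
        T=np.eye(4); T[:3,:3]=R.from_euler('xyz',s['ee_rot'],degrees=True).as_matrix(); T[:3,3]=s['ee_pos']
        f['c2w']=T@np.array(f['hand_eye'])
    else:
        W=np.eye(4); W[:3,:3]=cv2.Rodrigues(np.array(f['rvec'],float))[0]; W[:3,3]=np.ravel(f['tvec']); f['c2w']=np.linalg.inv(W)
    return f
def slopes(f,px):
    k=np.array(f['camera_matrix']); px=np.atleast_2d(np.array(px,float))
    d=np.c_[(px[:,0]-k[0,2])/k[0,0],(px[:,1]-k[1,2])/k[1,1]]; u=d.copy()
    for _ in range(20): u=d/(1+f['k1']*(u**2).sum(1,keepdims=True))
    return np.c_[u,np.ones(len(u))]
def on_plane(f,px,z):
    r=slopes(f,px)@f['c2w'][:3,:3].T; o=f['c2w'][:3,3]
    return o+r*((z-o[2])/r[:,2])[:,None]
def by_depth(f,px):
    px=np.atleast_2d(px).astype(int); d=f['z_map'][px[:,1],px[:,0]]
    return (slopes(f,px)*d[:,None])@f['c2w'][:3,:3].T+f['c2w'][:3,3]
E
python3 - <<'E'
from h import *
print(env.state())
for n in ('scene','top'):
    f=cam(n); cv2.imwrite(f'pics/{n}0.png',f['frame']); print(n,f['c2w'].round(2).tolist(),f['k1'],np.array(f['camera_matrix']).tolist())
E
```

```text
pics
{'time_s': 0.0, 'qpos': array([ 6.58882691e+01,  1.83527031e+01,  8.97071172e+01,  4.10582234e-04,
        7.20432658e+01, -1.14493561e+00]), 'qvel': array([ 0.00174276, -0.00571657, -0.0008286 , -0.05339326,  0.00997661,
       -0.03385918]), 'effort': array([-6.81897618e-04, -4.12478936e+01, -2.31966662e+01,  7.25296210e-02,
        4.58408170e-02, -1.55895227e-04]), 'ee_pos': array([224.28572928, 529.27473672, 403.90450636]), 'ee_rot': array([-89.9975499 ,   0.10305773,  67.03308002]), 'force': array([ 0.06193533, -0.24287539, -0.5854901 ]), 'torque': array([0.01410711, 0.02119581, 0.01204357]), 'gripper_width': 91.71388949217673}
scene [[0.59, 0.52, -0.62, 1151.47], [0.81, -0.39, 0.44, -364.08], [-0.01, -0.76, -0.66, 747.08], [0.0, 0.0, 0.0, 1.0]] -0.12961444928988597 [[489.2155529123898, 0.0, 314.4857336337023], [0.0, 489.2155529123898, 241.20817375295618], [0.0, 0.0, 1.0]]
top [[-0.0, -0.99, 0.14, 449.8], [-1.0, 0.0, -0.01, 67.4], [0.01, -0.14, -0.99, 1025.11], [0.0, 0.0, 0.0, 1.0]] -0.07220356880519276 [[510.0154971918204, 0.0, 326.1736950412255], [0.0, 510.0154971918204, 232.95910054830216], [0.0, 0.0, 1.0]]
```

View pics/scene0.png

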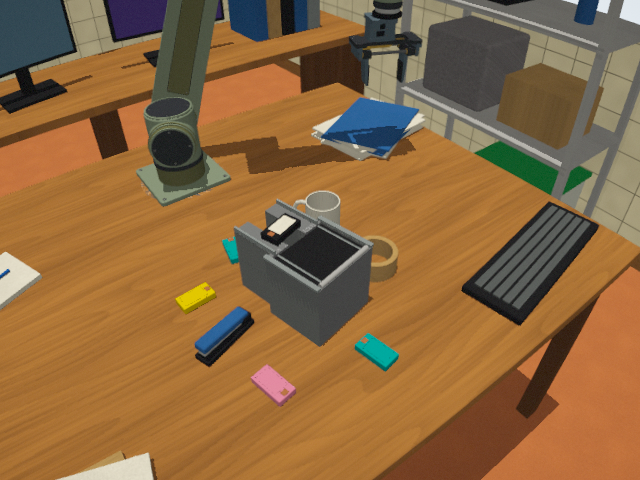

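View pics/top0.png

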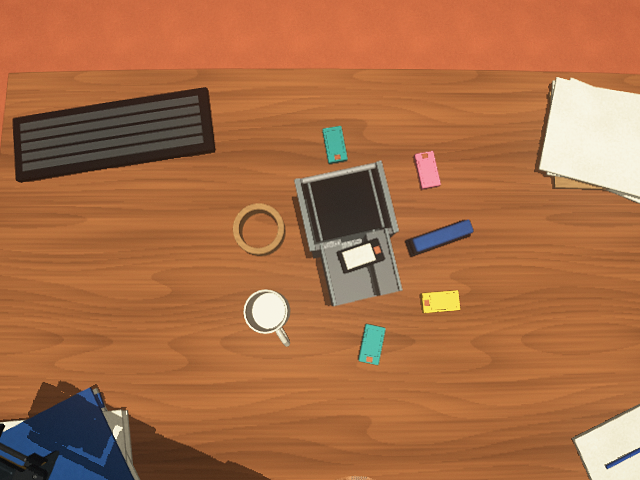

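Scene: box around (310,260), black cartridge with white label at (281,228). Top: cartridge at (361,257) on the ledge, flap at (347,205); mug (266,312), tape (259,229), stapler (440,238); look-alikes yellow (440,301), pink (427,169), turquoise (335,144) and (371,344). Only the black and white one on the ledge fits.

```bash
cat > m.py <<'E'
from h import *
def blob(m,near):
    cs=cv2.findContours(m.astype(np.uint8),cv2.RETR_EXTERNAL,cv2.CHAIN_APPROX_NONE)[0]
    cs=[c for c in cs if cv2.contourArea(c)>40]
    return min(cs,key=lambda c:np.hypot(*(c[:,0].mean(0)-near)))
def rect(f,c,z):
    P=on_plane(f,c[:,0],z)[:,:2].astype(np.float32); return cv2.minAreaRect(P)
E
python3 - <<'E'
from m import *
F={n:cam(n) for n in('top','scene')}
rays=[]
for n,lab,fl in(('top',(361,257),(347,205)),('scene',(281,228),(322,253))):
    f=F[n]; g=f['frame'].astype(int); mx=g.max(2); mn=g.min(2)
    c=blob((mn>170),lab); print(n,'label px',c[:,0].mean(0),rect(f,c,166), 'depth',np.median(by_depth(f,c[:,0]),0).round(1))
    rays.append((f['c2w'][:3,3],(slopes(f,[c[:,0].mean(0)])@f['c2w'][:3,:3].T)[0]))
    c=blob((mx<60),fl); print('dark',cv2.boundingRect(c),rect(f,c,150),'depth',np.median(by_depth(f,[fl]),0).round(1))
A=np.c_[rays[0][1],-rays[1][1]]; t=np.linalg.lstsq(A,rays[1][0]-rays[0][0],rcond=None)[0]
p,q=rays[0][0]+t[0]*rays[0][1],rays[1][0]+t[1]*rays[1][1]; print('tri label',p.round(1),q.round(1))
f=F['top']; v,u=np.mgrid[150:320,285:410]; px=np.c_[u.ravel(),v.ravel()]; P=by_depth(f,px); P=P[(P[:,2]>140)&(P[:,2]<158)]
print('top pts',len(P),np.median(P[:,2]))
r=cv2.minAreaRect(P[:,:2].astype(np.float32)); print(r,cv2.boxPoints(r).round(1).tolist())
for n,px,z in(('mug',(266,312),95),('tape',(259,229),48),('stapler',(440,238),50)): print(n,on_plane(f,[px],z).round(0))
cv2.imwrite('pics/crop.png',cv2.resize(f['frame'][150:320,280:415],None,fx=3.5,fy=3.5,interpolation=cv2.INTER_CUBIC))
E
```

```text
top label px [358.39759036 255.77108434] ((528.8389282226562, 0.1607837677001953), (29.943235397338867, 48.94557571411133), 18.26046371459961) depth [528.6   1.2 165.5]
dark (311, 171, 73, 70) ((619.2573852539062, 19.380027770996094), (106.72378540039062, 106.41100311279297), 12.340441703796387) depth [619.2  18.2 150.2]
scene label px [281.74509804 224.29411765] ((528.120849609375, 2.9285736083984375), (28.69786262512207, 48.458492279052734), 17.665727615356445) depth [527.2   3.  166.4]
dark (280, 227, 79, 53) ((617.1484375, 23.27679443359375), (102.38848114013672, 103.37361907958984), 12.595853805541992) depth [624.2  26.2 149.4]
tri label [528.7   0.8 167. ] [529.4   2.1 167. ]
top pts 7855 149.53665200838088
((570.0330810546875, 9.212142944335938), (228.67466735839844, 158.511962890625), 12.447792053222656) [[441.29998779296875, 62.0], [475.5, -92.80000305175781], [698.7999877929688, -43.5], [664.5999755859375, 111.30000305175781]]
mug [[434. 163.  95.]]
tape [[592. 183.  48.]]
stapler [[ 573. -167.   50.]]
```

View pics/crop.png

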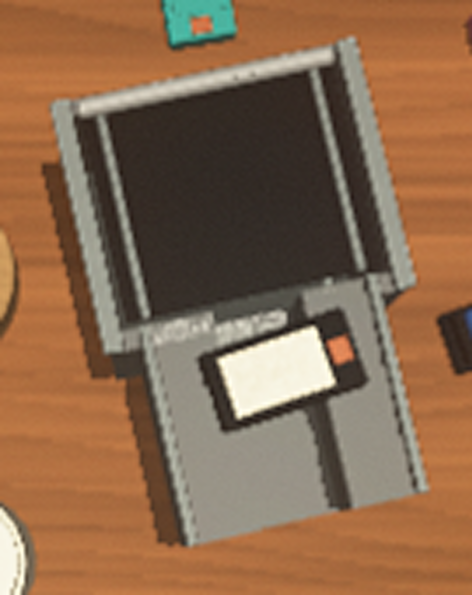

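The crop confirms the black block with white label and copper contact (toward box −y) on the ledge; all look-alikes lie on the desk. Box yaw is about 12.4°, origin about (565, 8), top at 150 (matches), cartridge top at 166–167 (matches). I'll move above it with the jaw axis along box x.

Call:
carry_out --increments '[[[0,0.953,0],[-359,0,-501],0],[[0,0.953,0],[-359,0,-501],0],[[0,0.953,0],[-359,0,-501],0],[[0,0.953,0],[-359,0,-501],0],[[0,0.953,0],[-359,0,-501],0],[[0,0.953,0],[-359,0,-501],0],[[0,0.953,0],[-359,0,-501],0],[[0,0.953,0],[-359,0,-501],0],[[0,0.953,0],[-359,0,-501],0],[[0,0.953,0],[-359,0,-501],0]]'

```text
time_s: 1.03
ee_pos: [442.0, 171.9, 404.9]
ee_rot: [-90.0, -0.0, 12.4]
force: [0.9, 0.8, 0.9]
gripper_width: 90.9
```

Call:
carry_out --increments '[[[0,0,0],[65,0,-187],0],[[0,0,0],[65,0,-187],0],[[0,0,0],[65,0,-187],0],[[0,0,0],[65,0,-187],0],[[0,0,0],[65,0,-187],0],[[0,0,0],[65,0,-187],0],[[0,0,0],[65,0,-187],0]]'

```text
time_s: 1.62
ee_pos: [545.7, 3.9, 404.1]
ee_rot: [-90.0, 0.1, 12.3]
force: [0.8, 0.1, -0.4]
gripper_width: 91.4
```

```bash
python3 - <<'E'
from m import *
f=cam('wrist'); print(env.state()['ee_pos'],env.state()['ee_rot'],f['c2w'].round(2).tolist(),np.array(f['camera_matrix'])[0,0],f['k1'])
cv2.imwrite('pics/w1.png',f['frame'])
E
```

```text
[545.12088103   4.94205633 404.25094089] [-8.99444339e+01  7.05006091e-02  1.23553893e+01] [[0.98, 0.2, 0.06, 529.68], [0.21, -0.94, -0.27, 79.03], [-0.0, 0.27, -0.96, 383.55], [0.0, 0.0, 0.0, 1.0]] 371.85968278131975 -0.026196697821943598
```

View pics/w1.png

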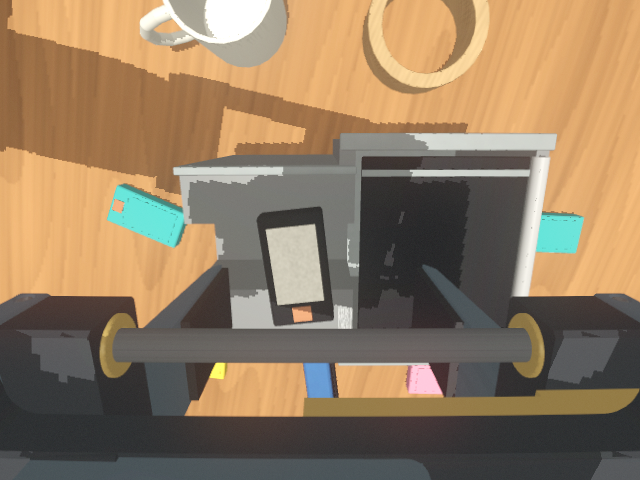

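Wrist view: cartridge corners (258,213), (320,207), (333,320), (274,326); ledge/flap edge runs near column 357, rear finger at lower left by the groove, front finger over the flap (425,265).

```bash
python3 - <<'E'
from m import *
f=cam('wrist')
a=np.radians(12.4); u=np.array([np.cos(a),np.sin(a)]); v=np.array([-u[1],u[0]]); O=np.array([565.1,8.1])
B=lambda P:np.c_[(P[:,:2]-O)@u,(P[:,:2]-O)@v,P[:,2]].round(1)
q=on_plane(f,[(258,213),(320,207),(333,320),(274,326)],166)
print('cart corners box',B(q).tolist(),'centre',B(q.mean(0)[None]))
print('depth',B(by_depth(f,[(262,220),(316,212),(327,315),(279,320),(295,265)])).tolist())
print('ledge end',B(on_plane(f,[(358,200),(357,260),(355,355)],150)).tolist())
v_,u_=np.mgrid[165:345,185:560]; px=np.c_[u_.ravel(),v_.ravel()]; P=by_depth(f,px); P=P[f['z_map'][px[:,1],px[:,0]]>0]; b=B(P)
for x in(-100,-90,-80,-70):
    s=b[abs(b[:,0]-x)<3]; print(x,[(y,float(np.median(t[:,2])) if len(t:=s[abs(s[:,1]-y)<2]) else None) for y in range(64,-52,-4)])
for y in (40,20,0):
    s=b[abs(b[:,1]-y)<3]; print('y',y,[(x,float(np.median(t[:,2])) if len(t:=s[abs(s[:,0]-x)<1.5]) else None) for x in list(range(-116,-88,3))+list(range(-18,15,3))+list(range(96,124,3))])
E
```

```text
cart corners box [[-57.9, 34.4, 166.0], [-20.9, 38.0, 166.0], [-12.7, -36.1, 166.0], [-51.1, -40.4, 166.0]] centre [[-35.6  -1.1 166. ]]
depth [[-55.9, 29.8, 164.4], [-23.4, 34.3, 162.7], [-16.6, -32.6, 166.0], [-47.7, -36.4, 165.4], [-36.6, 1.1, 164.5]]
ledge end [[3.1, 39.5, 150.0], [3.4, -0.6, 150.0], [3.8, -72.4, 150.0]]
-100 [(64, None), (60, 156.25), (56, 159.2), (52, 149.2), (48, 149.1), (44, 149.5), (40, 149.4), (36, 149.35000000000002), (32, 149.4), (28, 149.2), (24, 149.4), (20, None), (16, None), (12, None), (8, 84.45), (4, 84.5), (0, 84.6), (-4, 84.5), (-8, 84.3), (-12, 84.3), (-16, 84.4), (-20, 84.4), (-24, 91.2), (-28, None), (-32, None), (-36, None), (-40, None), (-44, None), (-48, None)]
-90 [(64, None), (60, 157.14999999999998), (56, 159.1), (52, 149.1), (48, 149.35000000000002), (44, 149.2), (40, 149.35000000000002), (36, 149.5), (32, 149.4), (28, 149.5), (24, 149.2), (20, None), (16, None), (12, None), (8, 84.4), (4, 84.3), (0, 84.2), (-4, 84.4), (-8, 84.55), (-12, 84.55), (-16, 84.6), (-20, 84.4), (-24, 104.5), (-28, None), (-32, None), (-36, None), (-40, None), (
[... 1476 characters left out ...]
148.6), (-9, None), (-6, 148.5), (-3, 148.7), (0, 148.2), (3, None), (6, 149.4), (9, 149.5), (12, 149.5), (96, 149.4), (99, 149.75), (102, 149.7), (105, 149.4), (108, 149.6), (111, 154.1), (114, 155.85000000000002), (117, 156.0), (120, 155.2), (123, None)]
y 0 [(-116, None), (-113, None), (-110, 83.4), (-107, 84.45), (-104, 84.4), (-101, 84.6), (-98, 84.2), (-95, 84.2), (-92, 84.1), (-89, 84.5), (-18, 165.25), (-15, 84.75), (-12, 84.8), (-9, 84.7), (-6, 84.7), (-3, 84.75), (0, 84.45), (3, None), (6, 149.7), (9, 149.7), (12, 149.6), (96, 149.5), (99, 149.6), (102, 149.64999999999998), (105, 149.7), (108, 149.6), (111, 153.64999999999998), (114, 156.2), (117, 156.5), (120, 155.1), (123, None)]
```

Call:
carry_out --increments '[[[0,0,0],[2,15,-1.5],0],[[0,0,0],[2,30,-1.5],0],[[0,0,0],[2,40,-1.5],0],[[0,0,0],[2,48,-1.5],0],[[0,0,0],[2,53,-1.5],0],[[0,0,0],[2,53,-1.5],0],[[0,0,0],[2,53,-1.5],0]]'

```text
time_s: 2.3
ee_pos: [547.5, 4.5, 352.0]
ee_rot: [-90.0, -0.0, 12.5]
force: [0.2, 0.2, 0.1]
gripper_width: 91.4
```

```bash
python3 - <<'E'
from m import *
f=cam('wrist'); g=cam('scene')
cv2.imwrite('pics/w2.png',np.hstack([f['frame'][140:440,100:500],cv2.resize(g['frame'][150:300,220:420],None,fx=2,fy=2)]))
E
```

```text
(no output)
```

View pics/w2.png

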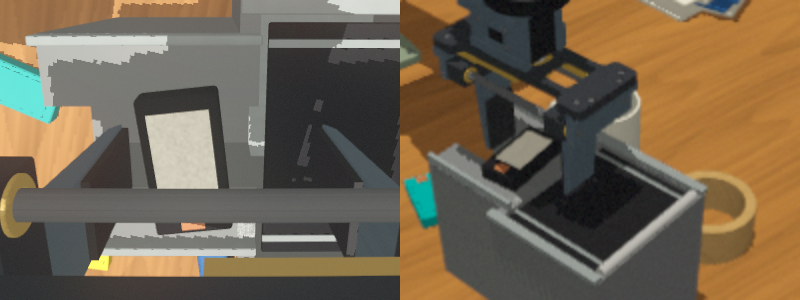

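Rear finger stands behind the cartridge over the groove (left panel, finger col ~125 vs cartridge edge ~140), front finger over the flap. Descend.

Call:
carry_out --increments '[[[0,0,0],[0,6,-1],0],[[0,0,0],[0,11,-1],0],[[0,0,0],[0,15,-1],0],[[0,0,0],[0,19,-1],0],[[0,0,0],[0,23,-1],0],[[0,0,0],[0,23,-1],0]]'

```text
time_s: 2.9
ee_pos: [547.7, 3.2, 328.0]
ee_rot: [-90.0, 0.1, 12.4]
force: [-0.2, -0.1, 1.9]
gripper_width: 91.2
```

Call:
carry_out --increments '[[[0,0,0],[0,4,0],0],[[0,0,0],[0,8,0],0],[[0,0,0],[0,12,0],0],[[0,0,0],[0,16,0],0],[[0,0,0],[0,20,0],0],[[0,0,0],[0,23,0],0],[[0,0,0],[0,23,0],0],[[0,0,0],[0,23,0],0],[[0,0,0],[0,23,0],0]]'

```text
time_s: 3.65
ee_pos: [547.3, 3.2, 305.5]
ee_rot: [-90.0, 0.1, 12.4]
force: [-0.4, -0.4, 0.2]
gripper_width: 90.8
```

```bash
python3 - <<'E'
from m import *
f=cam('wrist'); g=cam('scene'); print(env.state()['force'],env.state()['ee_pos'])
cv2.imwrite('pics/w3.png',np.hstack([f['frame'][140:440,100:500],cv2.resize(g['frame'][150:300,220:420],None,fx=2,fy=2)]))
E
```

```text
[-1.00063188 -0.51042831  1.60694737] [547.2715312    3.16338485 305.51469931]
```

View pics/w3.png

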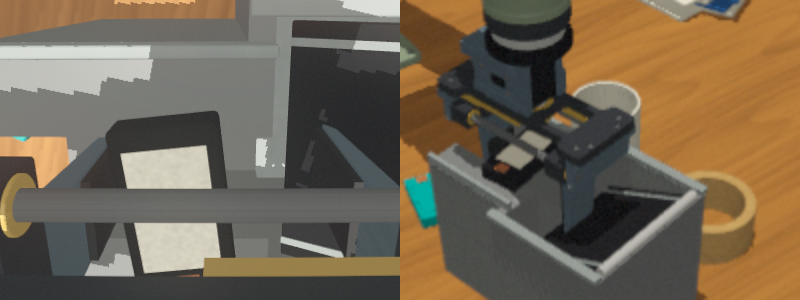

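Flap is open ~0.46 rad by geometry (35 mm deep at ~70 mm), cartridge unmoved. Push along the groove.

Call:
carry_out --increments '[[[0,0,0],[3,0,0],0],[[0,0,0],[6,0,0],0],[[0,0,0],[9,0,0],0],[[0,0,0],[12,0,0],0],[[0,0,0],[15,0,0],0],[[0,0,0],[18,0,0],0],[[0,0,0],[21,0,0],0],[[0,0,0],[24,-1,0],0],[[0,0,0],[27,-2,0],0],[[0,0,0],[30,-3,0],0]]'

```text
time_s: 4.58
ee_pos: [577.2, 9.7, 308.7]
ee_rot: [-90.0, 0.0, 12.4]
force: [-3.2, -0.2, 1.3]
gripper_width: 91.2
```

```bash
python3 - <<'E'
from m import *
f=cam('wrist'); g=cam('scene'); print(env.state()['force'],env.state()['ee_pos'])
cv2.imwrite('pics/w4.png',np.hstack([f['frame'][140:440,100:500],cv2.resize(g['frame'][150:300,220:420],None,fx=2,fy=2)]))
E
```

```text
[-1.96765865  0.06901528  1.36198926] [577.61550676   9.78389379 309.01987597]
```

View pics/w4.png

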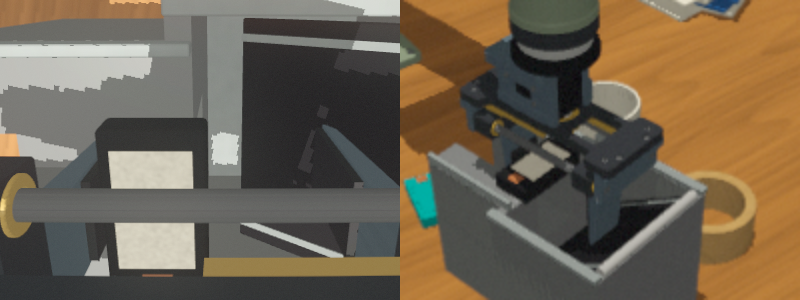

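Cartridge now lies square against the finger, centre about x = −13, flap held. Push on over the edge.

Call:
carry_out --increments '[[[0,0,0],[3,-1,0],0],[[0,0,0],[6,-2,0],0],[[0,0,0],[9,-3,0],0],[[0,0,0],[12,-4,0],0],[[0,0,0],[15,-5,0],0],[[0,0,0],[18,-5,0],0],[[0,0,0],[20,-5,0],0],[[0,0,0],[20,-5,0],0],[[0,0,0],[20,-5,0],0]]'

```text
time_s: 5.43
ee_pos: [596.8, 14.0, 313.7]
ee_rot: [-90.0, -0.0, 12.4]
force: [-5.2, -0.3, 0.7]
gripper_width: 91.1
```

```bash
python3 - <<'E'
from m import *
f=cam('wrist'); g=cam('scene'); print(env.state()['force'],env.state()['ee_pos'])
cv2.imwrite('pics/w5.png',np.hstack([f['frame'][140:440,100:500],cv2.resize(g['frame'][150:300,220:420],None,fx=2,fy=2)]))
E
```

```text
[-4.01771335 -0.71205743  1.42483462] [596.62787621  14.00595153 313.81623747]
```

View pics/w5.png

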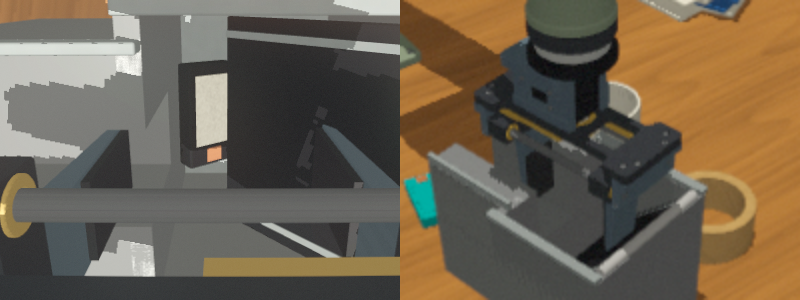

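The cartridge has dropped: seen small below the flap edge at (205,115) in the left panel. Check its height by depth.

```bash
python3 - <<'E'
from m import *
f=cam('wrist')
a=np.radians(12.4); u=np.array([np.cos(a),np.sin(a)]); v=np.array([-u[1],u[0]]); O=np.array([565.1,8.1])
for p in [(300,220),(310,250),(320,275),(287,215),(287,290),(312,294),(325,250),(340,250),(360,300)]:
    P=by_depth(f,[p])[0]; print(p,((P[:2]-O)@u).round(1),((P[:2]-O)@v).round(1),P[2].round(1))
E
```

```text
(300, 220) 16.4 15.6 21.1
(310, 250) 23.6 -8.3 19.7
(320, 275) 31.3 -28.8 19.8
(287, 215) 6.7 19.4 20.8
(287, 290) 3.7 -47.7 5.3
(312, 294) 24.5 -51.8 4.2
(325, 250) 35.2 -7.8 21.4
(340, 250) 43.4 11.1 82.8
(360, 300) 54.8 -15.4 95.2
```

Cartridge lies flat on the inner floor (top at z ≈ 21, x ≈ 5–45). Back out.

Call:
carry_out --increments '[[[0,0,0],[-6,-3,0],0],[[0,0,0],[-12,-7,0],0],[[0,0,0],[-18,-12,0],0],[[0,0,0],[-20,-17,0],0],[[0,0,0],[-20,-23,0],0],[[0,0,0],[-20,-30,0],0],[[0,0,0],[-20,-45,0],0],[[0,0,0],[-20,-65,0],0],[[0,0,0],[-20,-90,0],0],[[0,0,0],[-20,-115,0],0]]'

```text
time_s: 6.42
ee_pos: [577.0, 9.7, 429.6]
ee_rot: [-90.0, 0.1, 12.4]
force: [0.2, 0.4, -0.0]
gripper_width: 91.2
```

Call:
carry_out --increments '[[[0,0,0],[-40,-20,0],0],[[0,0,0],[-80,-30,0],0],[[0,0,0],[-120,-30,0],0],[[0,0,0],[-130,-30,0],0],[[0,0,0],[-130,-30,0],0],[[0,0,0],[-130,-30,0],0]]'

```text
time_s: 6.92
ee_pos: [450.2, -18.4, 459.4]
ee_rot: [-90.0, -0.1, 12.4]
force: [0.2, -0.5, -0.4]
gripper_width: 91.5
```

```bash
python3 - <<'E'
from m import *
f=cam('top'); g=cam('scene'); print(env.state()['force'],env.state()['ee_pos'])
for t in [(330,195),(350,205),(345,230)]: print('flap',by_depth(f,[t]).round(1))
cv2.imwrite('pics/w6.png',np.hstack([cv2.resize(f['frame'][120:360,220:490],(450,400)),cv2.resize(g['frame'][150:380,180:410],(350,350))[:,:].copy() if False else cv2.resize(g['frame'][150:390,190:400],(350,400))]))
E
```

```text
[-0.07560298  0.96344174  0.16937652] [451.37322393 -18.19342075 458.70130587]
flap [[637.1  47.8 150.3]]
flap [[619.5  12.9 148.9]]
flap [[575.2  22.2 149.7]]
```

View pics/w6.png

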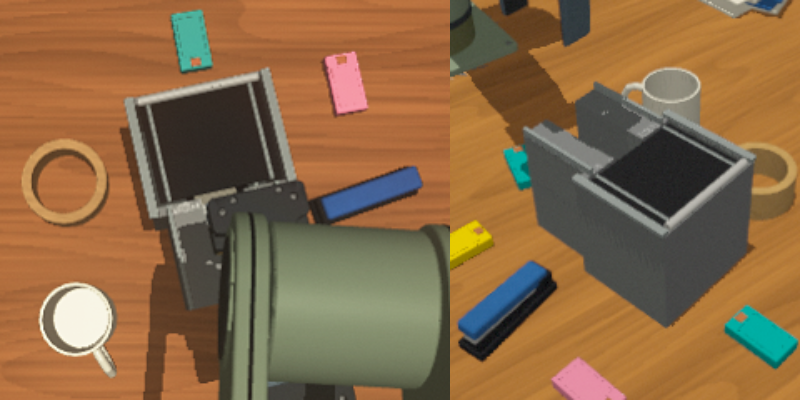

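The flap is shut and level at z ≈ 150, the ledge is empty, the mug, tape and stapler stand where they were, and the arm is clear. Handing in.

```bash
python3 -c "
from workcell import env; print(env.job_done())"
```

```text
the job is handed in; nothing more can be done
None
```

The cartridge is in the collection box and the flap is shut; the job was handed in at about 7 s of the 37 s allowed. The front finger held the flap down about 35 mm, roughly 0.46 rad by geometry. The rear finger pushed the cartridge along the groove until it dropped, and then I backed the gripper out.

Last checks:
- **Cartridge:** it lay flat on the inner floor, top at z ≈ 21 mm, before I backed out. I could not see it again once the flap had shut.
- **Flap:** level, with three depth readings of 149–150 mm.
- **Mug, tape roll and stapler:** they looked unmoved in the last picture, though I did not re-measure their positions.
- **Arm:** clear of everything, with tool force under 1 N. The tool force readings I took during the push stayed at about 5 N or less.

No check failed. The two views differed by at most 2–3 mm. `job_done()` returned no verdict, as expected.

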